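# Park the index plunger and load the cutting jig

### The arm

A 6-joint arm with a two-finger parallel gripper is mounted at the origin on a cart in front of the work surface, level with it; the furniture and walls round the work are solid. World frame = base frame: x ahead of the robot, y to its left, z up, the work surface at z = 0. Lengths are in m, angles in rad, forces in N, time in s.
With the tool pointing down it reaches from about 0.325 to 0.775 m from the base axis. Payload 5.5 kg.
Tool frame: the origin (TCP) lies midway between the tips of the shut fingers; the grasp point (between the pads) lies 19 mm behind it (r.hold_point_z is the z of the grasp point in the tool frame, in m); z points along the fingers, y is the line along which they close (so a half turn about z gives the same grasp; the last joint's range is limited). The gripper opens to 88 mm and grips with 3 to 60 N. Pads are 20 mm wide; open, the fingers measure 115 mm over their backs; the gripper's body (75 mm by 178 mm) begins 61 mm behind the grasp point.
Start: joints at [1.223, 0.091, 1.231, -0, 1.82, -0.057], TCP at [0.172, 0.575, 0.223] pointing down, gripper open.
Joint ranges: [-2.87, 2.87], [-0.86, 2.18], [0.17, 2.46], [-1.51, 4.65], [0.06, 2.69], [-2.65, 2.65]. Speed limits (rad/s): [2.57, 2.57, 3.01, 3.14, 3.14, 3.14].

### API

Orientations are given as a unit quaternion [x, y, z, w].
In Python, from station import r gives the robot as it stands.
- The arm moves only by the tool send_rows, never from a script. Its argument "rows" is a list of rows, each a list of 2 entries, a list of its own where there are three numbers: the shift along the tool's x, y, z each as a share of 1000 mm, from -1 to 1, then the turn about the tool's z as a share of 180 degrees, from -1 to 1. A call has 1 to 12 rows; each row is the pose to reach, as a shift and turn from the pose commanded when the call began, along the tool's axes at that moment, turning the shorter way round; what a row does not reach only later rows make up. A row lasts 1/8 s, in which the tool goes at most 62.5 mm and 10.7 degrees, less where a joint would pass 70% of its speed; a pose out of reach is approached as far as the arm can. A call with a number of a shift or a turn outside -1 to 1 is refused whole. A call with a gripper value outside its range is refused whole. "gripper" is the opening, from -1 (shut) to 1 (fully open), so that 0 is half open, set as the call begins (left out, the last holds). The fingers move at their own pace and stop on an object; "force" is the grip in N (left out, the last holds). Time passes only in rows, so rows that repeat a pose let the fingers close. It gives the time, the measured TCP pose, the force, the opening and the grip force at its end, in the units of the state.
- r.get_obs(): the state, without advancing time (a new reading comes with each control period).
- r.capture(name): name is "scene" or "top"; returns (picture, depth): 420x560x3 uint8, red, green, blue; 420x560 float32, m along the optical axis (not along the pixel's ray), 0 where there is no reading.
- r.calibration(name): a dict with "fx", "fy", "cx", "cy" (pixels), "world_to_cam" (4x4, takes a point from world to camera coordinates). Camera axes: x right, y up, looking along -z (the intrinsics and any distortion apply to the point x, -y, -z); pixel columns grow to the right and rows downward; lengths in m; the calibration is good to about 2 mm. A picture is of the moment at which its call begins. calibration takes no time and is no camera call.
- r.hand_in(): hands the job in; it is judged then, once.
The state is a dict: "clock": time; "joints": joint angles; "dq": joint speeds; "tau": joint torques, N m; "eef_pos": TCP position; "ee_rot": TCP orientation; "wrist_force": force on the tool from outside, world axes, zero at the start; "wrist_torque": the same for the moment, N m; "gripper_width": finger opening in m; "grasp_force": force on a finger pad.
Only numpy, scipy, OpenCV 4.12 (cv2) and the standard library are available. Lean on these libraries where they do the work, as an engineer would, in place of code of your own. Each camera call takes 0.05 s, during which the arm holds its last target. There are 200 camera calls.

### The job

Pull the jig's sprung T-bar plunger out along its leaning axis, turn it anticlockwise and let it settle in its rest notch so that it stays retracted. Lift the short waste block out of the jig's channel onto the bare table, and load the long wooden offcut: lay it in the channel and slide it under the parked plunger right up against the end stop. Leave the glue bottle, jar and tape measure where they are.

Things in the scene. Friction and masses are not known exactly. Their poses are not given: they have to be found in the camera images.
- jig: Cutting jig fixed to the table: plywood base 105 x 290 mm, 18 mm thick. Origin at table level under the centre line of a straight channel along y (+y to the end stop; -x is the plunger's side; z up). Channel floor (bed) at z = 18, 55 mm wide (x -27.5 to 27.5); aluminium rails 12 mm thick, tops at z = 30; it runs from y = -160 (open end) to y = 110 mm (end stop).
- end_stop (a point): Foot of the end stop's face, in the middle of the channel, on the bed; axes as the jig's. The stop, an aluminium bar, is 36 mm high over the bed.
- jig_home (a point): Point on the channel's bed, 50 mm along +y from the jig's origin: where the middle of the underside of the long offcut belongs. Axes as the jig's.
- collar_top (a point): Top centre of the plunger's steel collar (38 mm diameter, 38 mm long, fixed to a post at the jig's x -60 to -90, y 65 to 105 mm), at x -50, y 85, z 102 mm of the jig. z: the plunger's outward axis, leaning 35 degrees from vertical to the jig's -x; y: the jig's y. The 12 mm pin below it blocks the channel at y 79 to 91 for a piece 45 mm high; parked, pin and collar clear it by 9 mm.
- bar_grip (a point): Centre of the plunger's black T-bar, 64 mm long, 14 thick, 16 high, on the plunger's axis. z: outward along the axis; x and y turn with the bar. The bar's length lies at -72 degrees about z from this point's x; grip it across its thickness, that is along +18 degrees. At turn 0 its axes are those of collar_top; engaged, it is 28 mm outward of collar_top, with 20 mm free below the bar.
- plunger (a joint): Pull of the plunger, m: 0 engaged, at most 0.030. A spring pulls it back in with 5 N at 0 rising to 12 N at 0.028. It must be pulled out more than 0.026 before it can be turned. Resting in the notch it reads 0.022.
- knob (a joint): Turn of the T-bar about its outward axis, rad, anticlockwise positive as seen from the T-bar's end: 0 engaged, rest notch centred at 1.26 (72 degrees), end of travel 1.40. The notch is 4 mm deep; from about 1.16 to 1.36 the cross pin drops into it. The bar turns easily.
- oak_offcut: The long wooden offcut to load, a plain timber block 45 x 120 x 45 mm (x, y, z), about 0.13 kg; origin in the middle of its underside; y along its length. It starts on the table.
- waste_block: The short waste block, timber, 50 x 70 x 55 mm (x, y, z), about 0.1 kg; origin in the middle of its underside; y along its length. It starts standing on the channel's bed, lengthwise along the channel.
- waste_center (a point): Centre of the waste block.
- glue_bottle: White glue bottle with an orange nozzle, 45 x 60 mm and 193 mm tall, standing on the table; origin at the middle of its underside. Bystander.
- jar_screws: Squat screw jar, 64 mm diameter, 85 mm tall, standing on the table; origin at the middle of its underside. Bystander.
- tape_measure: Tape measure, 38 x 95 x 64 mm (x, y, z), standing on the table; origin at the middle of its underside. Bystander.

How it is judged:
By the outcome, as a careful person would: the job done as asked, in the order asked, and still so for the second after the job is handed in, with the robot touching nothing.
It also fails if it takes over 67 s, if anything falls off the work surface, if the arm or the gripper's body presses on something with over 40 N, if the wrist force passes 120 N, or if a joint passes its speed limit or range.

## Working session

There is one attempt and no reset: what is moved stays moved. The work goes in short steps, Python scripts to look and compute and a tool call to move; the robot and the scene stay as the last step left them, time stands still between calls to the robot, and variables do not carry over. Pictures are saved under pics/ and viewed, at most 10 in all, crops included, and the job is handed in when it is done.

Besides the shell and the picture viewer there is one more tool, called by a JSON object that holds its "fn" and its "kwargs", one argument or row to a line. send_rows: Moves the arm, as the interface text tells. Shift numbers are shares of 1000 mm and turn numbers shares of 180 degrees, none past 1 either way. Its arguments: {"type":"object","properties":{"rows":{"type":"array","items":{"type":"array"}},"gripper":{"type":"number"},"force":{"type":"number"}},"required":["rows"]}

```bash
ls; mkdir -p pics; python3 - <<'E'
from station import r
import cv2,numpy as np
for n in("scene","top"):
    p,d=r.capture(n); np.savez(f"pics/{n}0.npz",p=p,d=d); cv2.imwrite(f"pics/{n}0.png",p[:,:,::-1])
    print(r.calibration(n))
print(r.get_obs(), r.hold_point_z)
E
```

```text
pics
{'fx': 494.7184100896809, 'fy': 494.7184100896809, 'cx': 273.3328969585725, 'cy': 211.2324596872027, 'world_to_cam': array([[ 0.5993387 , -0.80049298,  0.00202661, -0.366367  ],
       [ 0.36746649,  0.27737399,  0.88771169, -0.26067691],
       [-0.71116911, -0.53129527,  0.46039531, -0.73335224],
       [ 0.        ,  0.        ,  0.        ,  1.        ]])}
{'fx': 447.69061332118906, 'fy': 447.69061332118906, 'cx': 272.64468012366774, 'cy': 205.9099531215561, 'world_to_cam': array([[ 0.07110488, -0.99744909, -0.00627813, -0.08354135],
       [ 0.97675056,  0.06835043,  0.20319094, -0.56112322],
       [-0.2022435 , -0.02058003,  0.97911901, -1.05371845],
       [ 0.        ,  0.        ,  0.        ,  1.        ]])}
{'clock': 0.1, 'joints': array([ 1.22328503e+00,  9.17728251e-02,  1.23173793e+00,  1.56840297e-05,
        1.81978058e+00, -5.66993837e-02]), 'dq': array([-0.00069447, -0.00301098, -0.00136758, -0.00057004,  0.00108511,
       -0.00014208]), 'tau': array([ 1.80155443e-03, -4.47855520e+01, -4.07569170e+01,  6.99375244e-02,
        2.84854823e-02, -9.32230523e-05]), 'eef_pos': array([0.17194809, 0.57456982, 0.22164192]), 'ee_rot': array([ 1.44892158e-01,  9.89447089e-01, -8.30526194e-04, -1.77936938e-04]), 'wrist_force': array([-0.76589251, -0.74835189,  0.05061004]), 'wrist_torque': array([-0.00532393, -0.02768383, -0.03038316]), 'grasp_force': 0.0, 'gripper_width': 0.08753193761672028} -0.0187
```

View pics/top0.png

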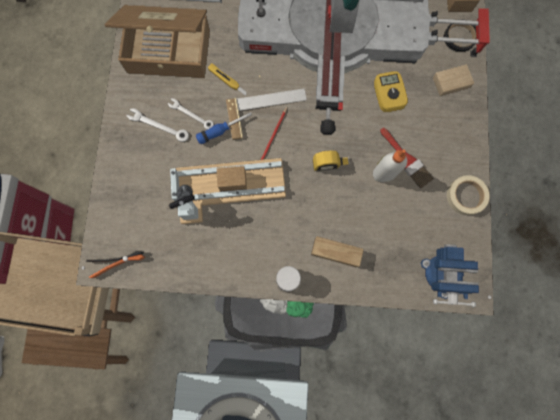

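View pics/scene0.png

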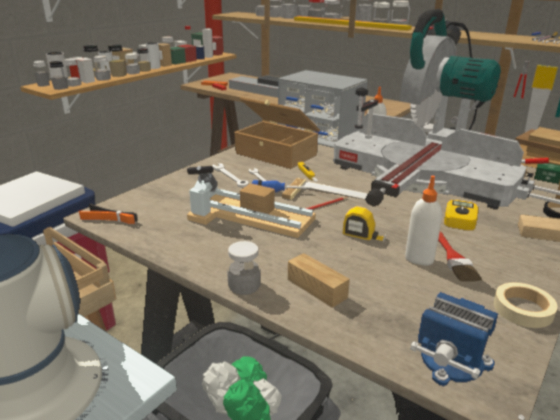

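The top view shows the jig at px (170–285, 160–205), with its end stop on the left, the plunger at (183,197) and the waste block at (231,177). The oak offcut is at (338,251) and the jar at (288,278). Bottle and tape are on the right.

```bash
cat > h.py <<'E'
import numpy as np,cv2
from station import r
from scipy.spatial.transform import Rotation as R
def cloud(n,d):
    c=r.calibration(n); v,u=np.mgrid[0:420,0:560]
    P=np.stack([(u-c['cx'])/c['fx']*d,-(v-c['cy'])/c['fy']*d,-d],-1)
    M=np.linalg.inv(c['world_to_cam']); W=P@M[:3,:3].T+M[:3,3]
    W[d==0]=np.nan; return W
def proj(n,p):
    c=r.calibration(n); q=c['world_to_cam'][:3,:3]@p+c['world_to_cam'][:3,3]
    return np.array([c['cx']+c['fx']*q[0]/-q[2], c['cy']-c['fy']*q[1]/-q[2]])
def rect(W,box,lo,hi):
    u0,u1,v0,v1=box; S=W[v0:v1,u0:u1].reshape(-1,3); S=S[(S[:,2]>lo)&(S[:,2]<hi)]
    return cv2.minAreaRect((S[:,:2]*1000).astype(np.float32)),len(S),np.median(S[:,2])
E
python3 - <<'E'
from h import *
z=np.load('pics/top0.npz');W=cloud('top',z['d'])
print('table',np.nanmedian(W[215:235,220:300,2]))
print('waste',rect(W,(210,255,155,200),.062,.085))
print('oak',rect(W,(300,375,230,275),.036,.055))
print('rails',rect(W,(165,292,155,212),.024,.036))
print('base',rect(W,(165,292,155,235),.010,.036))
print('stop',rect(W,(165,186,155,186),.045,.065))
print('tape',rect(W,(305,355,140,180),.045,.08),'jar',rect(W,(270,305,260,300),.06,.1),'bottle',rect(W,(365,410,140,190),.05,.2))
q=(W[165:225,165:205,2]*1000)
p=cv2.resize(z['p'][150:220,160:300],None,fx=5.6,fy=5.6,interpolation=cv2.INTER_CUBIC)
cv2.imwrite('pics/jig.png',p[:,:,::-1])
print(np.round(q[::3,::2]).astype(int))
E
```

```text
table 0.00031465779706207897
waste (((632.21533203125, 65.8817138671875), (52.04660415649414, 70.09895324707031), 8.576339721679688), 576, np.float64(0.07329607490589773))
oak (((467.8868713378906, -210.106689453125), (120.25569915771484, 45.55861282348633), 78.76939392089844), 910, np.float64(0.04511638274977092))
rails (((621.4241943359375, 74.52547454833984), (114.8732681274414, 284.8622741699219), 13.40529727935791), 902, np.float64(0.0300853953935043))
base (((615.4867553710938, 71.61181640625), (152.26808166503906, 287.42626953125), 12.739992141723633), 3367, np.float64(0.019310888411873117))
stop (((624.7476196289062, 213.3389892578125), (47.61831283569336, 14.092769622802734), 10.137472152709961), 107, np.float64(0.05466575102203164))
tape (((701.3325805664062, -172.07290649414062), (39.10422897338867, 60.23665237426758), 8.595708847045898), 334, np.float64(0.0604921928020431)) jar (((391.7376708984375, -91.68383026123047), (54.78759765625, 55.116756439208984), 13.798660278320312), 471, np.float64(0.08512064290913934)) bottle (((678.1863403320312, -325.67242431640625), (59.03
[... 8153 characters left out ...]
     23                   17
                    17                   15                   20
                    17                   15                   16
                    16                    4]
 [                   0                   -4                   -1
                    -1                   -1                    4
                    -2                    0                   18
                    16                   10                   20
                    16                   10                    7
                     3                    5                    3
                    -1                    4]]<stdin>:13: RuntimeWarning: invalid value encountered in cast
```

View pics/jig.png

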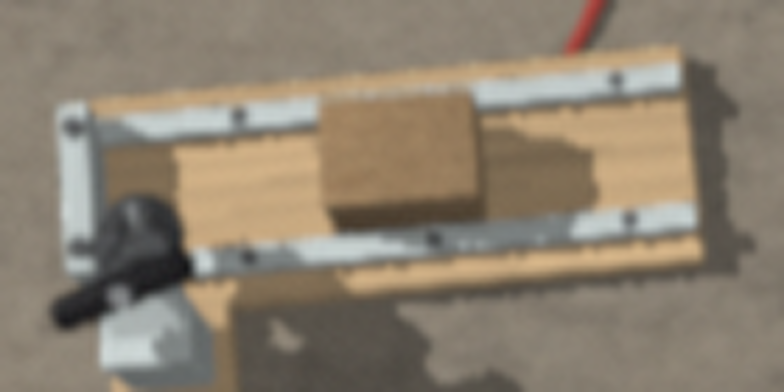

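The crop shows the rails, the end stop at the left, and the T-bar from (55,312) to (190,262). Next I fit the jig pose.

```bash
python3 - <<'E'
from h import *
from scipy.optimize import minimize
def prep(n,f):
    W=cloud(n,np.load(f)['d']).reshape(-1,3); W=W[~np.isnan(W[:,0])]
    return W[(np.hypot(W[:,0]-.615,W[:,1]-.085)<.20)&(abs(W[:,2])<.08)]
def cost(p,W,full=0):
    c,s=np.cos(p[2]),np.sin(p[2]); d=W[:,:2]-p[:2]; x=d[:,0]*c+d[:,1]*s; y=-d[:,0]*s+d[:,1]*c
    ok=~((abs(x)<45)&0) & ~((abs(x)<.04)&(abs(y+.025)<.07)) & ~((x<.03)&(y>.03)&(y<.13)&(x>-.14)) 
    h=np.where((abs(x)<.0525)&(y>-.16)&(y<.13),.018,0); h=np.where((abs(x)>.0275)&(abs(x)<.0395)&(y>-.16)&(y<.11),.03,h)
    h=np.where((abs(x)<.0395)&(y>.110)&(y<.126),.054,h)
    e=np.minimum(abs(W[:,2]-h),.015); return e[ok].sum()/len(W)+.015*(~ok).mean()*.0
for n in('top','scene'):
    W=prep(n,f'pics/{n}0.npz'); best=min((minimize(cost,[.615+dx,.1+dy,.15],args=(W,),method='Nelder-Mead',options=dict(initial_simplex=[[.615+dx,.1+dy,.15],[.63+dx,.1+dy,.15],[.615+dx,.115+dy,.15],[.615+dx,.1+dy,.2]],xatol=1e-5,fatol=1e-8)) for dx in(-.006,0,.006) for dy in(-.008,0,.008)),key=lambda q:q.fun)
    print(n,best.x,np.degrees(best.x[2]),best.fun)
    x0,y0,t=best.x; Rz=R.from_euler('z',t)
    f=lambda p:Rz.apply(np.array(p)/1000)+[x0,y0,0]
    S=cloud(n,np.load(f'pics/{n}0.npz')['d']).reshape(-1,3); b=f([-66,85,125]); 
    T=S[(np.linalg.norm(S-b,axis=1)<.045)&(S[:,2]>.114)]
    J=Rz.inv().apply(T-[x0,y0,0])*1000; print('bar',b,len(J),'jig mean',J.mean(0),J.min(0),J.max(0))
    w=np.array([.6322,.0659,0]); print('waste in jig',Rz.inv().apply(w-[x0,y0,0]))
E
```

```text
top [0.609 0.092 0.15 ] 8.594366926962348 0.015000000000000003
bar [0.53103887 0.16618262 0.125     ] 195 jig mean [-48.75755406  83.36535336 131.32655507] [-63.50939683  53.53017072 114.23899577] [-31.14116933 114.60407107 141.91541258]
waste in jig [ 0.01903915 -0.02927389  0.        ]
scene [0.58751993 0.06827852 0.473233  ] 27.114253491856413 0.0126214929203857<stdin>:19: RuntimeWarning: Mean of empty slice.
  ret = um.true_divide(
Traceback (most recent call last):
ValueError: zero-size array to reduction operation minimum which has no identity
```

```bash
cat > fit.py <<'E'
from h import *
from scipy.optimize import minimize
def cost(p,W):
    c,s=np.cos(p[2]),np.sin(p[2]); d=W[:,:2]-p[:2]; x=d[:,0]*c+d[:,1]*s; y=-d[:,0]*s+d[:,1]*c
    ok=~((abs(x)<.04)&(abs(y+.025)<.07)) & ~((x<.03)&(y>.03)&(y<.13)&(x>-.16))
    h=np.where((abs(x)<.0525)&(y>-.16)&(y<.13),.018,0); h=np.where((abs(x)>.0275)&(abs(x)<.0395)&(y>-.16)&(y<.11),.03,h)
    h=np.where((abs(x)<.0395)&(y>.110)&(y<.126),.054,h)
    return np.minimum(abs(W[:,2]-h),.015)[ok].mean()
for n in('top','scene'):
    S=cloud(n,np.load(f'pics/{n}0.npz')['d']).reshape(-1,3); S=S[~np.isnan(S[:,0])]
    W=S[(np.hypot(S[:,0]-.62,S[:,1]-.09)<.20)&(abs(S[:,2])<.08)]
    best=min((minimize(cost,s,args=(W,),method='Nelder-Mead',options=dict(initial_simplex=np.array(s)+[[0,0,0],[.01,0,0],[0,.01,0],[0,0,.04]],xatol=1e-5,fatol=1e-8)) for s in [(.62+dx,.09+dy,.13) for dx in(-.008,0,.008) for dy in(-.01,0,.01)]),key=lambda q:q.fun)
    x0,y0,t=best.x; print(n,best.x,np.degrees(t),best.fun,len(W)); Rz=R.from_euler('z',t)
    f=lambda p:Rz.apply(np.array(p)/1000)+[x0,y0,0]
    b=f([-66,85,125]); T=S[(np.linalg.norm(S-b,axis=1)<.045)&(S[:,2]>.112)]
    J=Rz.inv().apply(T-[x0,y0,0])*1000; print('bar',b,len(J),J.mean(0),J.min(0),J.max(0))
    print('waste in jig',Rz.inv().apply(np.array([.6322,.0659,0])-[x0,y0,0]))
E
python3 fit.py
```

```text
top [0.628405   0.09273036 0.16861881] 9.661145878563236 0.0026550120683120552 17047
bar [0.54907627 0.16544867 0.125     ] 201 [-65.61828342  86.84735017 130.77878055] [-80.76238823  56.90260884 112.20445775] [-37.20707087 118.2317251  141.91541258]
waste in jig [-0.00076152 -0.02708672  0.        ]
scene [0.62803852 0.09264658 0.18354657] 10.516443684965829 0.0036853991666046526 9623
bar [0.54763314 0.16417263 0.125     ] 197 [-69.9509712   83.69487642 125.45184724] [-81.79713293  55.56594372 112.44558077] [-53.7021612  118.03293966 136.59945824]
waste in jig [-0.00079014 -0.02705685  0.        ]
```

{"fn": "send_rows", "kwargs": {
  "rows": [
    [[-0.479,-0.285,0],0.27],
    [[-0.479,-0.285,0],0.27],
    [[-0.479,-0.285,0],0.27],
    [[-0.479,-0.285,0],0.27],
    [[-0.479,-0.285,0],0.27],
    [[-0.479,-0.285,0],0.27],
    [[-0.479,-0.285,0],0.27],
    [[-0.479,-0.285,0],0.27],
    [[-0.479,-0.285,0],0.27],
    [[-0.479,-0.285,0],0.27],
    [[-0.479,-0.285,0.04],0.27],
    [[-0.479,-0.285,0.04],0.27]
  ],
  "gripper": -0.18,
  "force": 50
}}

```text
clock: 1.6
eef_pos: [0.547, 0.1647, 0.1787]
ee_rot: [0.539, 0.842, -0.003, -0.003]
wrist_force: [0.8, 0.1, -1.1]
gripper_width: 0.0359
grasp_force: 0.0
```

```bash
python3 - <<'E'
from h import *
o=r.get_obs(); p,d=r.capture('scene'); np.savez('pics/s1.npz',p=p,d=d)
print(o['clock'],o['eef_pos'],R.from_quat(o['ee_rot']).as_matrix().round(3),o['gripper_width'],o['joints'].round(2))
t=R.from_euler('z',9.8,degrees=True); 
u,v=proj('scene',np.array([.549,.165,.125])).astype(int); print(u,v)
a=cv2.resize(p[v-50:v+40,u-60:u+60],None,fx=6,fy=6,interpolation=cv2.INTER_CUBIC); cv2.imwrite('pics/s1.png',a[:,:,::-1])
E
```

```text
1.6 [0.5470079  0.16473161 0.17873863] [[-0.419  0.908 -0.007]
 [ 0.908  0.419 -0.001]
 [ 0.002 -0.007 -1.   ]] 0.03590164207521456 [ 0.23  0.02  1.39  0.    1.75 -0.2 ]
200 169
```

View pics/s1.png

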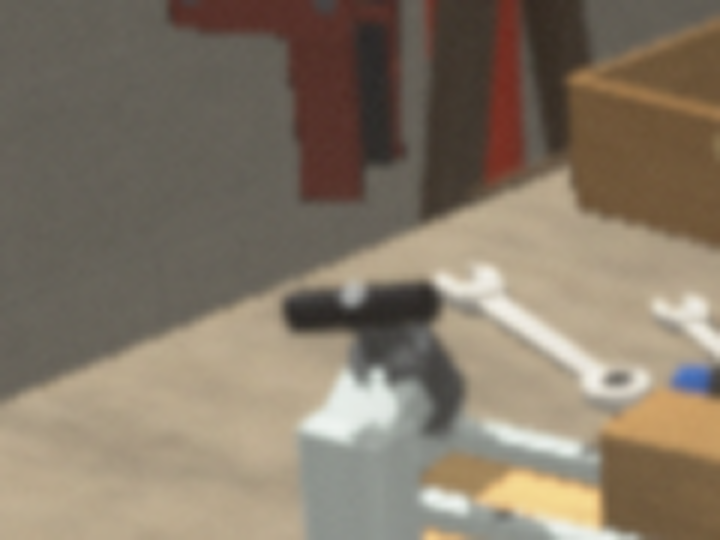

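The T-bar centre is at crop px (362,307), within about 2 mm of the prediction; the arm isn't drawn in the pictures. I descend and grip.

{"fn": "send_rows", "kwargs": {
  "rows": [
    [[-0.001,0.002,0.03],0],
    [[-0.001,0.002,0.05],0],
    [[-0.001,0.002,0.062],0],
    [[-0.001,0.002,0.062],0]
  ]
}}

```text
clock: 2.15
eef_pos: [0.551, 0.1645, 0.1201]
ee_rot: [0.539, 0.842, -0.0, -0.0]
wrist_force: [-0.7, -0.2, 0.7]
gripper_width: 0.0358
grasp_force: 0.0
```

{"fn": "send_rows", "kwargs": {
  "rows": [
    [[0,0,0],0],
    [[0,0,0],0],
    [[0,0,0],0],
    [[0,0,0],0]
  ],
  "gripper": -1,
  "force": 50
}}

```text
clock: 2.65
eef_pos: [0.5513, 0.1641, 0.1224]
ee_rot: [0.539, 0.842, 0.0, 0.0]
wrist_force: [-5.7, -2.5, 4.9]
gripper_width: 0.0182
grasp_force: 52.9
```

{"fn": "send_rows", "kwargs": {
  "rows": [
    [[0,0,0],0],
    [[0,0,0],0],
    [[-0.001,-0.001,0.007],0],
    [[-0.001,-0.001,0.007],0]
  ],
  "gripper": -0.25
}}

```text
clock: 3.15
eef_pos: [0.5515, 0.1632, 0.1135]
ee_rot: [0.539, 0.842, 0.001, 0.0]
wrist_force: [1.2, 0.1, 0.8]
gripper_width: 0.0327
grasp_force: 1.2
```

{"fn": "send_rows", "kwargs": {
  "rows": [
    [[0,0,0],0],
    [[0,0,0],0],
    [[0,0,0],0],
    [[0,0,0],0]
  ],
  "gripper": -1,
  "force": 50
}}

```text
clock: 3.65
eef_pos: [0.5536, 0.1642, 0.1148]
ee_rot: [0.539, 0.842, 0.003, 0.002]
wrist_force: [8.3, 3.0, -0.7]
gripper_width: 0.0232
grasp_force: 48.5
```

{"fn": "send_rows", "kwargs": {
  "rows": [
    [[0.001,-0.003,-0.005],0],
    [[0.002,-0.006,-0.009],0],
    [[0.003,-0.009,-0.013],0],
    [[0.003,-0.012,-0.017],0],
    [[0.003,-0.012,-0.017],0]
  ],
  "force": 60
}}

```text
clock: 4.28
eef_pos: [0.542, 0.1622, 0.1316]
ee_rot: [0.539, 0.842, 0.004, 0.003]
wrist_force: [12.4, 5.9, -3.4]
gripper_width: 0.0229
grasp_force: 56.7
```

{"fn": "send_rows", "kwargs": {
  "rows": [
    [[0.001,-0.003,-0.004],0],
    [[0.001,-0.005,-0.008],0],
    [[0.001,-0.005,-0.008],0],
    [[0.001,-0.005,-0.008],0]
  ]
}}

```text
clock: 4.78
eef_pos: [0.5371, 0.1613, 0.1387]
ee_rot: [0.539, 0.842, 0.004, 0.002]
wrist_force: [14.2, 6.6, -5.9]
gripper_width: 0.0227
grasp_force: 56.4
```

{"fn": "send_rows", "kwargs": {
  "rows": [
    [[0,0,0],-0.05],
    [[0.001,0,0],-0.1],
    [[0.001,0,0],-0.15],
    [[0.001,0,0],-0.2],
    [[0.001,0,0],-0.2]
  ]
}}

```text
clock: 5.4
eef_pos: [0.5371, 0.1633, 0.1414]
ee_rot: [0.251, 0.968, 0.005, 0.005]
wrist_force: [11.2, 8.7, 3.1]
gripper_width: 0.0167
grasp_force: 65.1
```

{"fn": "send_rows", "kwargs": {
  "rows": [
    [[0,0,0],-0.05],
    [[0,0,0],-0.1],
    [[0,0,0],-0.15],
    [[0,0,0],-0.2],
    [[0,0,0],-0.22],
    [[0,0,0],-0.22]
  ]
}}

```text
clock: 6.15
eef_pos: [0.5375, 0.1639, 0.1402]
ee_rot: [-0.091, 0.996, 0.003, 0.006]
wrist_force: [15.8, 11.9, -2.8]
gripper_width: 0.0134
grasp_force: 60.4
```

```bash
python3 - <<'E'
from h import *
p,d=r.capture('scene')
u,v=190,160
a=cv2.resize(p[v-40:v+50,u-40:u+60],None,fx=5,fy=5,interpolation=cv2.INTER_CUBIC)
p,d=r.capture('top'); b=cv2.resize(p[155:215,155:215],None,fx=7.5,fy=7.5,interpolation=cv2.INTER_CUBIC)
c=np.zeros((450,790,3),np.uint8); c[:,:500]=a[:450]; c[:,500:]=cv2.resize(b,(450,450))[:,:290]
cv2.imwrite('pics/s2.png',c[:,:,::-1])
E
```

```text
(no output)
```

View pics/s2.png

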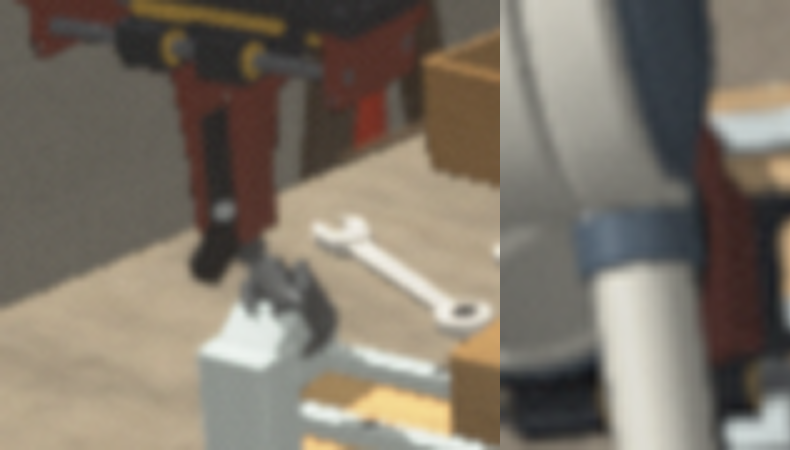

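The gripper holds the bar pulled out and turned, with its near end at (210,262). I now let it in about 7 mm and release.

{"fn": "send_rows", "kwargs": {
  "rows": [
    [[-0.001,0,0.002],0],
    [[-0.003,0,0.004],0],
    [[-0.004,0,0.006],0],
    [[-0.005,0,0.007],0],
    [[-0.005,0,0.007],0]
  ]
}}

```text
clock: 6.88
eef_pos: [0.5394, 0.1645, 0.1382]
ee_rot: [-0.091, 0.996, 0.003, 0.004]
wrist_force: [-7.1, 7.9, 23.3]
gripper_width: 0.0137
grasp_force: 60.2
```

{"fn": "send_rows", "kwargs": {
  "rows": [
    [[0,0,0],0],
    [[0,0,0],0],
    [[0,0,0],0],
    [[0,0,0],0]
  ],
  "gripper": -0.3
}}

```text
clock: 7.38
eef_pos: [0.538, 0.161, 0.1307]
ee_rot: [-0.09, 0.996, -0.0, -0.001]
wrist_force: [0.3, -0.1, -0.2]
gripper_width: 0.0309
grasp_force: 0.0
```

{"fn": "send_rows", "kwargs": {
  "rows": [
    [[0,0,-0.04],0],
    [[0,0,-0.08],0],
    [[0,0,-0.08],0],
    [[-0.075,-0.11,-0.08],0.504],
    [[-0.075,-0.11,-0.08],0.504],
    [[-0.075,-0.11,-0.08],0.504],
    [[-0.075,-0.11,-0.08],0.504],
    [[-0.075,-0.11,-0.08],0.504]
  ]
}}

```text
clock: 8.38
eef_pos: [0.6316, 0.066, 0.2092]
ee_rot: [0.373, 0.928, -0.001, -0.002]
wrist_force: [-0.5, 0.2, -0.7]
gripper_width: 0.0306
grasp_force: 0.0
```

{"fn": "send_rows", "kwargs": {
  "rows": [
    [[0,0,0],0.224],
    [[0,0,0],0.224],
    [[0,0,0],0.224],
    [[0,0,0],0.224],
    [[0,0,0],0.224]
  ],
  "gripper": 1
}}

```text
clock: 9.0
eef_pos: [0.6314, 0.0664, 0.2098]
ee_rot: [0.667, 0.745, -0.001, -0.001]
wrist_force: [-0.0, 0.2, -0.1]
gripper_width: 0.0772
grasp_force: 0.0
```

```bash
python3 - <<'E'
from h import *
o=r.get_obs();print(o['clock'],o['eef_pos'],R.from_quat(o['ee_rot']).as_matrix().round(3),o['gripper_width'])
p,d=r.capture('scene');a=cv2.resize(p[120:230,150:310],None,fx=5,fy=5,interpolation=cv2.INTER_CUBIC)
cv2.imwrite('pics/s3.png',a[:,:,::-1])
E
```

```text
9.0 [0.63144686 0.06643015 0.20979494] [[-0.111  0.994 -0.003]
 [ 0.994  0.111 -0.   ]
 [ 0.    -0.003 -1.   ]] 0.07715484642988574
```

View pics/s3.png

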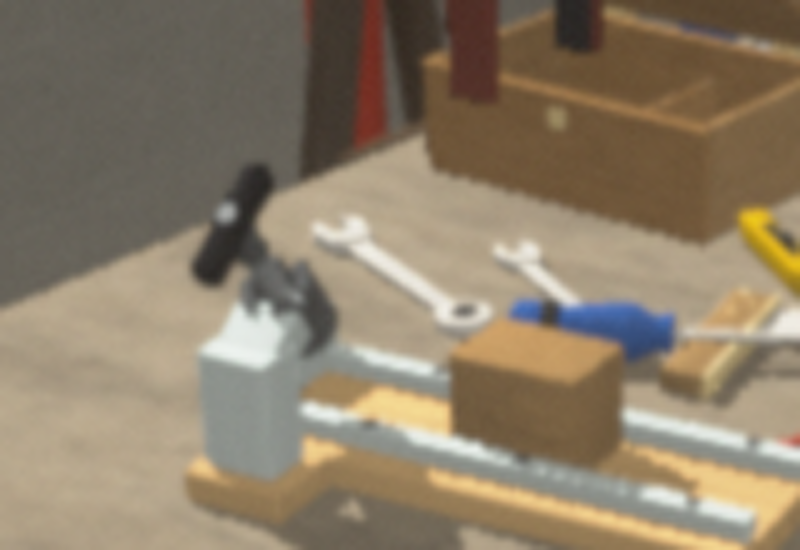

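The bar is parked outward and turned (ends at (205,270) and (262,175)), and the waste block is untouched. Next comes the waste block.

{"fn": "send_rows", "kwargs": {
  "rows": [
    [[0,0,0],-0.019],
    [[0,0,0.06],-0.019],
    [[0,0,0.11],-0.019],
    [[0,0,0.15],-0.019],
    [[0,0,0.168],-0.019],
    [[0,0,0.168],-0.019],
    [[0,0,0.168],-0.019]
  ]
}}

```text
clock: 9.93
eef_pos: [0.6331, 0.0667, 0.046]
ee_rot: [0.644, 0.765, 0.001, 0.001]
wrist_force: [0.0, 0.3, 0.5]
gripper_width: 0.0876
grasp_force: 0.0
```

{"fn": "send_rows", "kwargs": {
  "rows": [
    [[0,0,0],0],
    [[0,0,0],0],
    [[0,0,0],0],
    [[0,0,0],0],
    [[0,0,0],0]
  ],
  "gripper": -1,
  "force": 20
}}

```text
clock: 10.55
eef_pos: [0.6319, 0.0666, 0.0437]
ee_rot: [0.645, 0.765, 0.0, 0.0]
wrist_force: [0.1, -0.2, 0.4]
gripper_width: 0.0501
grasp_force: 19.9
```

{"fn": "send_rows", "kwargs": {
  "rows": [
    [[0,0,-0.04],0],
    [[0,0,-0.075],0],
    [[0.012,-0.05,-0.075],0],
    [[0.024,-0.1,-0.075],0],
    [[0.036,-0.15,-0.075],0],
    [[0.048,-0.197,-0.075],0],
    [[0.048,-0.197,-0.075],0],
    [[0.048,-0.197,-0.03],0],
    [[0.048,-0.197,0],0],
    [[0.048,-0.197,0.017],0],
    [[0.048,-0.197,0.017],0],
    [[0.048,-0.197,0.017],0]
  ]
}}

```text
clock: 12.05
eef_pos: [0.4304, 0.0807, 0.0273]
ee_rot: [0.645, 0.764, 0.0, 0.0]
wrist_force: [-0.1, -0.1, -0.2]
gripper_width: 0.05
grasp_force: 20.0
```

{"fn": "send_rows", "kwargs": {
  "rows": [
    [[0,0,0.001],0],
    [[0,0,0.001],0],
    [[0,0,0.001],0],
    [[0,0,0.001],0]
  ],
  "gripper": 1
}}

```text
clock: 12.55
eef_pos: [0.4296, 0.0807, 0.0258]
ee_rot: [0.645, 0.764, 0.0, 0.0]
wrist_force: [0.3, -0.5, 0.2]
gripper_width: 0.086
grasp_force: 0.0
```

{"fn": "send_rows", "kwargs": {
  "rows": [
    [[0,0,-0.06],0],
    [[0,0,-0.12],0],
    [[0,0,-0.13],0],
    [[-0.33,-0.0255,-0.13],0.116],
    [[-0.33,-0.0255,-0.13],0.116],
    [[-0.33,-0.0255,-0.13],0.116],
    [[-0.33,-0.0255,-0.13],0.116],
    [[-0.33,-0.0255,-0.13],0.116],
    [[-0.33,-0.0255,-0.13],0.116],
    [[-0.33,-0.0255,-0.13],0.116],
    [[-0.33,-0.0255,-0.13],0.116]
  ]
}}

```text
clock: 13.92
eef_pos: [0.4603, -0.2474, 0.1554]
ee_rot: [0.772, 0.636, 0.0, -0.0]
wrist_force: [-0.6, -0.1, 0.8]
gripper_width: 0.0878
grasp_force: 0.0
```

```bash
python3 - <<'E'
from h import *
o=r.get_obs();print(o['clock'],o['eef_pos'],R.from_quat(o['ee_rot']).as_matrix().round(3),o['gripper_width'])
p,d=r.capture('top');W=cloud('top',d);print('oak',rect(W,(300,375,230,275),.036,.055))
a=cv2.resize(p[140:300,160:400],None,fx=3,fy=3,interpolation=cv2.INTER_CUBIC)
cv2.imwrite('pics/s4.png',a[:,:,::-1])
E
```

```text
13.925 [ 0.46026531 -0.24735139  0.15535594] [[ 0.192  0.981 -0.   ]
 [ 0.981 -0.192  0.001]
 [ 0.001 -0.001 -1.   ]] 0.0878333201284982
oak (((468.9667053222656, -203.50189208984375), (107.13092803955078, 45.472782135009766), 78.58992004394531), 470, np.float64(0.04514549791688571))
```

View pics/s4.png

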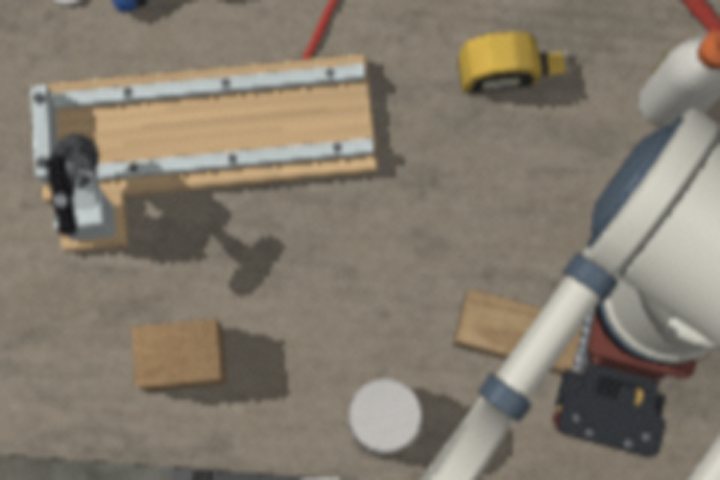

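The waste block rests on the bare table at (177,353), the channel is empty, the plunger is parked, and the gripper is over the offcut. I descend and grip.

{"fn": "send_rows", "kwargs": {
  "rows": [
    [[0,0,0.05],0],
    [[0,0,0.09],0],
    [[0,0,0.12],0],
    [[0,0,0.132],0],
    [[0,0,0.132],0],
    [[0,0,0.132],0]
  ]
}}

```text
clock: 14.72
eef_pos: [0.4612, -0.2491, 0.0255]
ee_rot: [0.772, 0.635, 0.0, 0.001]
wrist_force: [1.1, 1.4, 0.6]
gripper_width: 0.0878
grasp_force: 0.0
```

{"fn": "send_rows", "kwargs": {
  "rows": [
    [[0,0,0],0],
    [[0,0,0],0],
    [[0,0,0],0],
    [[0,0,0],0],
    [[0,0,0],0]
  ],
  "gripper": -1,
  "force": 25
}}

```text
clock: 15.35
eef_pos: [0.4602, -0.249, 0.0236]
ee_rot: [0.772, 0.635, -0.0, 0.0]
wrist_force: [0.2, 0.3, 0.1]
gripper_width: 0.045
grasp_force: 25.0
```

```bash
python3 - <<'E'
from h import *
o=r.get_obs();M=R.from_quat(o['ee_rot']).as_matrix();e=o['eef_pos']
t=np.radians(9.8)
print(e,o['gripper_width'],np.degrees(np.arctan2(M[1,1],M[0,1])))
g=-.2101; off=np.dot(np.array([.4679,g])-e[:2],[.195,.981]); print('centre ahead of tool',off)
for yc in(-.01,.05):
    y=yc-off; T=np.array([.6285-np.sin(t)*y,.0925+np.cos(t)*y]); print(T,(M.T@np.r_[T-e[:2],0]).round(4))
E
```

```text
[ 0.46017687 -0.24895478  0.02361375] 0.0450007733204028 -11.15717005390108
centre ahead of tool 0.039622554841794916
[0.63694623 0.04360154] [ 0.3212  0.1168 -0.    ]
[0.62673366 0.10272602] [ 0.3773  0.0954 -0.    ]
```

{"fn": "send_rows", "kwargs": {
  "rows": [
    [[0,0,-0.05],0],
    [[0,0,-0.1],0],
    [[0.06,0.022,-0.1],0],
    [[0.12,0.044,-0.1],-0.03],
    [[0.18,0.066,-0.1],-0.06],
    [[0.24,0.088,-0.1],-0.09],
    [[0.28,0.102,-0.1],-0.117],
    [[0.321,0.117,-0.1],-0.117],
    [[0.321,0.117,-0.1],-0.117],
    [[0.321,0.117,-0.07],-0.117],
    [[0.321,0.117,-0.07],-0.117],
    [[0.321,0.117,-0.07],-0.117]
  ]
}}

```text
clock: 16.85
eef_pos: [0.637, 0.0426, 0.0943]
ee_rot: [0.644, 0.765, -0.0, 0.0]
wrist_force: [-0.2, 0.1, -0.7]
gripper_width: 0.045
grasp_force: 25.0
```

```bash
python3 - <<'E'
from h import *
o=r.get_obs();M=R.from_quat(o['ee_rot']).as_matrix();e=o['eef_pos'];t=np.radians(9.8)
q=R.from_euler('z',t).inv().apply(e-[.6285,.0925,0]);print('tool in jig',q,np.degrees(np.arctan2(M[1,1],M[0,1])),o['gripper_width'],o['clock'])
p,d=r.capture('scene');a=cv2.resize(p[130:240,180:340],None,fx=5,fy=5,interpolation=cv2.INTER_CUBIC)
cv2.imwrite('pics/s5.png',a[:,:,::-1])
E
```

```text
tool in jig [-0.00016018 -0.05061656  0.09428768] 9.848806162857834 0.04495839929804416 16.85
```

View pics/s5.png

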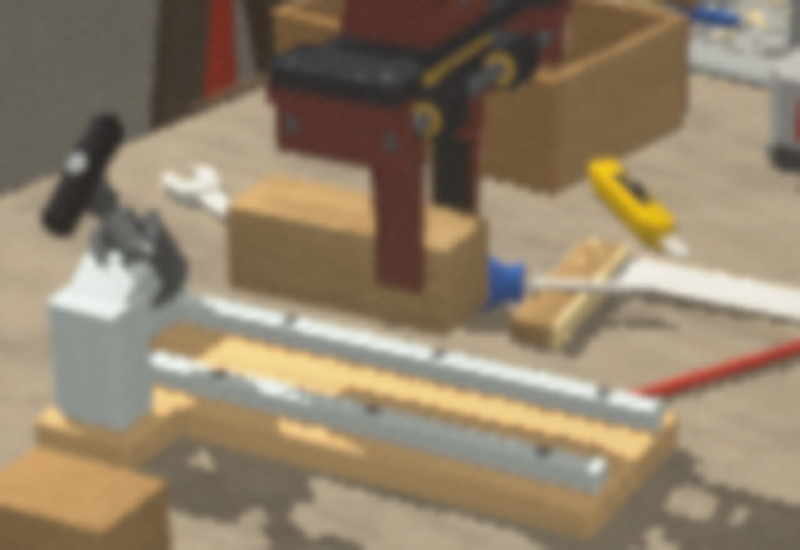

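The offcut hangs aligned over the channel (crop px 230–490, 180–330), short of the plunger. I lower it.

{"fn": "send_rows", "kwargs": {
  "rows": [
    [[0,0,0.02],0],
    [[0,0,0.035],0],
    [[0,0,0.045],0],
    [[0,0,0.051],0],
    [[0,0,0.051],0],
    [[0,0,0.051],0],
    [[0,0,0.051],0]
  ]
}}

```text
clock: 17.77
eef_pos: [0.6373, 0.0434, 0.0429]
ee_rot: [0.643, 0.766, 0.0, 0.0]
wrist_force: [-0.8, 0.6, -1.3]
gripper_width: 0.0451
grasp_force: 25.0
```

{"fn": "send_rows", "kwargs": {
  "rows": [
    [[0,0,0.001],0],
    [[0.01,0,0.001],0],
    [[0.02,0,0.001],0],
    [[0.03,0,0.001],0],
    [[0.04,0,0.001],0],
    [[0.048,0,0.001],0],
    [[0.054,0,0.001],0],
    [[0.054,0,0.001],0],
    [[0.054,0,0.001],0]
  ]
}}

```text
clock: 18.9
eef_pos: [0.6278, 0.0965, 0.0416]
ee_rot: [0.643, 0.765, -0.0, -0.0]
wrist_force: [0.1, -0.0, -0.3]
gripper_width: 0.0451
grasp_force: 25.0
```

{"fn": "send_rows", "kwargs": {
  "rows": [
    [[0.002,0,0],0],
    [[0.004,0,0],0],
    [[0.006,0,0],0],
    [[0.008,0,0],0],
    [[0.008,0,0],0]
  ]
}}

```text
clock: 19.52
eef_pos: [0.6264, 0.1048, 0.0416]
ee_rot: [0.643, 0.766, 0.0, -0.0]
wrist_force: [0.5, -0.4, -0.6]
gripper_width: 0.0449
grasp_force: 25.0
```

{"fn": "send_rows", "kwargs": {
  "rows": [
    [[0.001,0,0],0],
    [[0.002,0,0],0],
    [[0.003,0,0],0],
    [[0.004,0,0],0],
    [[0.005,0,0],0],
    [[0.005,0,0],0]
  ]
}}

```text
clock: 20.27
eef_pos: [0.6261, 0.1057, 0.042]
ee_rot: [0.644, 0.765, -0.002, 0.002]
wrist_force: [0.5, -12.6, 1.0]
gripper_width: 0.045
grasp_force: 25.0
```

{"fn": "send_rows", "kwargs": {
  "rows": [
    [[0,0,0.002],0],
    [[-0.001,0,0.002],0],
    [[-0.001,0,0.002],0]
  ]
}}

```text
clock: 20.65
eef_pos: [0.6262, 0.1058, 0.0416]
ee_rot: [0.644, 0.765, -0.001, 0.002]
wrist_force: [-2.4, -8.4, 7.1]
gripper_width: 0.0447
grasp_force: 25.0
```

{"fn": "send_rows", "kwargs": {
  "rows": [
    [[-0.002,0,0],0],
    [[-0.002,0,0],0],
    [[-0.002,0,0],0],
    [[-0.002,0,0],0],
    [[-0.002,0,-0.05],0],
    [[-0.002,0,-0.09],0],
    [[-0.002,0,-0.09],0]
  ],
  "gripper": 0.6
}}

```text
clock: 21.52
eef_pos: [0.6281, 0.1069, 0.1347]
ee_rot: [0.643, 0.766, 0.003, 0.003]
wrist_force: [0.5, -0.2, -0.4]
gripper_width: 0.0698
grasp_force: 0.0
```

{"fn": "send_rows", "kwargs": {
  "rows": [
    [[-0.05,0,-0.05],0],
    [[-0.1,0,-0.05],0],
    [[-0.15,0,-0.05],0],
    [[-0.2,0,-0.05],0],
    [[-0.2,0,-0.05],0]
  ]
}}

```text
clock: 22.15
eef_pos: [0.66, -0.094, 0.1771]
ee_rot: [0.645, 0.764, -0.001, -0.001]
wrist_force: [0.4, 0.2, -0.4]
gripper_width: 0.0702
grasp_force: 0.0
```

```bash
python3 - <<'E'
from h import *
p,d=r.capture('top');W=cloud('top',d);print(r.get_obs()['clock'])
b=cv2.resize(p[150:260,155:275],(400,367),interpolation=cv2.INTER_CUBIC)
S=W[150:200,165:270].reshape(-1,3);q=R.from_euler('z',-9.8,degrees=True).apply(S-[.6285,.0925,0])
T=q[(q[:,2]>.057)&(q[:,2]<.069)&(abs(q[:,0])<.03)&(q[:,1]<.125)];print(np.percentile(T,[2,98],axis=0),cv2.minAreaRect((T[:,:2]*1000).astype(np.float32)))
p,d=r.capture('scene');a=cv2.resize(p[130:240,170:290],(400,367),interpolation=cv2.INTER_CUBIC)
cv2.imwrite('pics/s6.png',np.hstack([a,b])[:,:,::-1])
E
```

```text
22.2
[[-0.02199649 -0.00488839  0.05838425]
 [ 0.0220972   0.11335565  0.06739324]] ((1.0201358795166016, 58.242431640625), (55.022186279296875, 130.96804809570312), 0.6961017847061157)
```

View pics/s6.png

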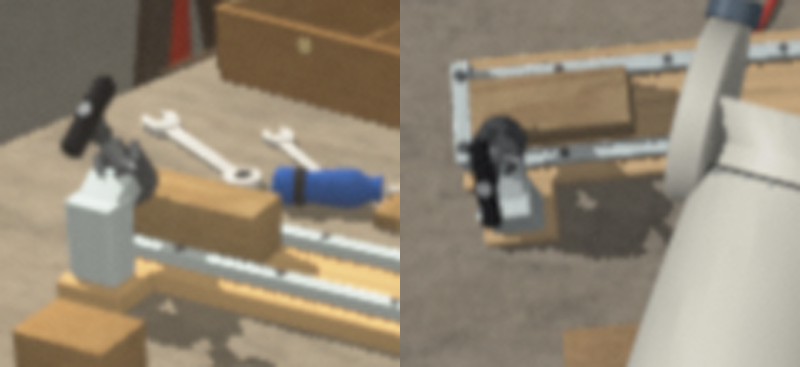

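The offcut's left end meets the end stop at (470,105) with no visible gap. The plunger is still parked and the waste block is on the table.

```bash
python3 -c "
from station import r
print(r.hand_in())"
```

```text
the job is handed in; nothing more can be done
None
```

I parked the plunger retracted, set the waste block on the bare table and slid the long offcut up against the end stop, then handed the job in at about 22 s; no verdict came back.

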